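# Make up the press stack for a small cheese

### The job

Make up the press stack for the small cheese in the middle of the round draining plate (not the square one), one part after another: first the cheese, then the white liner tube over it, then the steel hoop over the liner, both tubes fully down on the plate. Then stand the wooden follower on the cheese inside the liner, stem up, and last lower the thick weight gently over the stem onto the follower; leave the small thin weight where it lies.

Things in the scene. Friction and masses are not known exactly. Their poses are not given: they have to be found in the camera images.
- cheese: small fresh cream-white cheese, a solid round puck 38 mm in diameter and 30 mm high with rounded edges, 40 g, standing flat on the table. Origin: centre of its underside, z up. (The 84 mm cheeses on the wire rack at the back are not it.)
- liner: white plastic tube, open at both ends, with rows of small dark holes: outer diameter 52 mm, wall 2 mm (inner diameter 48 mm), 46 mm high, 30 g, standing upright on the table. Origin: centre of its lower end, z up.
- hoop: plain steel tube, open at both ends: outer diameter 68 mm, wall 2 mm (inner diameter 64 mm), 38 mm high, 150 g, standing upright on the table. Goes over the liner; the liner then stands 8 mm higher than it. Origin: centre of its lower end, z up.
- follower: pale wooden follower: a solid disc 36 mm in diameter and 24 mm high with an upright round stem on top, 12 mm in diameter and 45 mm long (69 mm high in all), 50 g, standing stem up on the table. Origin: centre of the disc's underside, z up.
- weight: the thick weight: a dark steel ring 60 mm in outer diameter, 28 mm high, with a 24 mm hole through it, 0.5 kg, lying flat on the table. Origin: centre of its underside, z up.
- spare: the small thin weight, not used: a dark steel ring 48 mm in outer diameter, 12 mm high, with a 24 mm hole, lying flat on the table. Origin: centre of its underside, z up.
- round_plate: the target: round steel draining plate, 110 mm in diameter, flat, with small dark dots for drain holes (look only), fixed to the table. Origin: centre of its underside, on the table; its flat top lies 12 mm above the origin.
- square_plate: the other draining plate, not used: square, 100 mm a side, of the same steel and 12 mm height, fixed to the table. Origin: centre of its underside.
Not all that is in view belongs to the job. Leave any yellow look-alike of the hoop alone.

How it is judged (in metres and radians):
On the way, in this order (a step that is already met when the one before it is completed fails the run):
1. the small cheese stands in the middle of the round draining plate (z of cheese in the frame of round_plate between 0.009 and 0.015 m and angle between cheese's own z axis and vertical below 0.08 rad and horizontal distance between cheese and round_plate below 0.015 m), for 0.2 s.
2. the liner is over the cheese, fully down on the plate (z of liner in the frame of round_plate between 0.009 and 0.015 m and angle between liner's own z axis and vertical below 0.08 rad and horizontal distance between liner and cheese below 0.008 m), for 0.2 s.
3. the steel hoop is over the liner, fully down on the plate (z of hoop in the frame of round_plate between 0.009 and 0.015 m and angle between hoop's own z axis and vertical below 0.08 rad and horizontal distance between hoop and liner below 0.009 m), for 0.2 s.
4. the follower stands on the cheese inside the liner, stem up (horizontal distance between follower and cheese below 0.012 m and z of follower in the frame of round_plate between 0.039 and 0.0455 m and angle between follower's own z axis and vertical below 0.08 rad), for 0.2 s.
5. the thick weight lies on the follower with the stem through its hole (horizontal distance between weight and follower below 0.01 m and z of weight in the frame of round_plate between 0.062 and 0.0705 m and angle between weight's own z axis and vertical below 0.08 rad), for 0.2 s.
At the end, for the whole second after the job is handed in: All released, at rest and upright: cheese on the round plate within 15 mm of its centre; liner and hoop around it, down on the plate (3 mm); follower on the cheese, stem up, within 12 mm of its axis; thick weight on the follower, round its stem; thin weight within 30 mm of its start (all of step 1 and all of step 2 and all of step 3 and all of step 4 and all of step 5 and linear speed of each of cheese, liner, hoop, follower, weight below 0.03 m/s and distance of spare from where it was at the start of the episode below 0.03 m); the robot touches nothing.
It fails at once if the small thin weight is pushed or carried more than 30 mm from its place (distance of spare from where it was at the start of the episode above 0.03 m).
It fails at once if the thick weight is dropped onto the follower instead of being lowered (over 0.7 m/s within 60 mm above it) (distance between weight and follower below 0.08 m and linear speed of weight above 0.7 m/s).
It also fails if it takes over 128 s, if anything falls off the work surface, if the arm or the gripper's body presses on something with over 40 N, if the wrist force passes 120 N, or if a joint passes its speed limit or range.

### The arm

A 6-joint arm with a two-finger parallel gripper is mounted at the origin on the work surface. World frame = base frame: x ahead of the robot, y to its left, z up, the work surface at z = 0. Lengths are in mm, angles in rad, forces in N, time in s.
With the tool pointing down it reaches from about 300 to 775 mm from the base axis. Payload 14.6 kg.
Tool frame: the origin (TCP) lies between the finger pads; the fingertips stand manip.tip_reach ahead of it and the grasp point (between the pads) lies 5 mm behind it (manip.tip_reach is the distance from the TCP to the fingertips, in mm); z points along the fingers, y is the line along which they close (so a half turn about z gives the same grasp; the last joint's range is limited). The gripper opens to 94 mm and grips with 3 to 60 N. Pads are 16 mm wide; open, the fingers measure 119 mm over their backs; the gripper's body (75 mm by 177 mm) begins 78 mm behind the grasp point.
Start: joints at [-1.181, 0.3, 1.521, -0, 1.321, -0.067], TCP at [242.585, -493.601, 219.446] pointing down, gripper open.
Joint ranges: [-3.03, 3.03], [-0.79, 2.21], [0.23, 2.52], [-1.04, 4.18], [0, 3.07], [-2.55, 2.55]. Speed limits (rad/s): [2.22, 2.22, 2.57, 3.14, 3.14, 3.14].

### API

Orientations are given as [roll, pitch, yaw] about the fixed x, y, z axes, in that order (R = Rz(yaw) Ry(pitch) Rx(roll)).
In Python, from cell import manip gives the robot as it stands. The module is installed in compiled form; this text tells all that it offers.
- The arm moves only by the shell command python3 -m creep 'ROWS' [FORCE]. ROWS is JSON, a list of rows, each a list of 3 entries, a list of its own where there are three numbers: the opening, from -1 (shut) to 1 (fully open), then the shift along the tool's x, y, z in cm, then the turn about the tool's z in units of 5 degrees (1.0 is 5 degrees). In form: [[grip, [tx, ty, tz], roll], ...]. A call has 1 to 12 rows; each row is the pose to reach, as a shift and turn from the pose commanded when the call began, along the tool's axes at that moment; what a row does not reach only later rows make up. A row lasts 1/10 s, in which the tool goes at most 50 mm and 8.59 degrees, less where a joint would pass 70% of its speed; a pose out of reach is approached as far as the arm can. A call with a gripper value outside its range is refused whole. The fingers move at their own pace and stop on an object; FORCE is the grip in N (left out, the last holds). Time passes only in rows, so rows that repeat a pose let the fingers close. It gives the time, the measured TCP pose, the force, the opening and the grip force at its end, in the units of the state.
- manip.read_state(): the state, without advancing time (a new reading comes with each control period).
- manip.camera(name): name is "scene" or "top"; returns the picture (420x560x3 uint8, red, green, blue); there is no depth.
- manip.camera_params(name): a dict with "fovy" (degrees; the focal length in pixels is half the picture's height over the tangent of half this angle, whatever the lens; pixels are square), "cx", "cy" (the principal point, pixels), "origin" and "attitude" of the camera in the world. Camera axes: x right, y down, z forward; pixel columns grow to the right and rows downward; lengths in mm; the calibration is good to about 2 mm. A picture is of the moment at which its call begins. camera_params takes no time and is no camera call.
- manip.sign_off(): hands the job in; it is judged then, once.
The state is a dict: "clock": time; "joints": joint angles; "qd": joint speeds; "effort": joint torques, N m; "eef_pos": TCP position; "eef_rot": TCP orientation; "wrist_force": force on the tool from outside, world axes, zero at the start; "moment": the same for the moment, N m; "finger_gap": finger opening in mm; "finger_force": force on a finger pad.
Only numpy, scipy, OpenCV 4.12 (cv2) and the standard library are available. Lean on these libraries where they do the work, as an engineer would, in place of code of your own. Each camera call takes 0.05 s, during which the arm holds its last target. There are 200 camera calls.

## Working session

There is one attempt and no reset: what is moved stays moved. The work goes in short steps, Python scripts to look and compute and a shell command to move; the robot and the scene stay as the last step left them, time stands still between calls to the robot, and variables do not carry over. Pictures are saved under pics/ and viewed, at most 14 in all, crops included, and the job is handed in when it is done.

```bash
mkdir -p pics; python3 - <<'E'
from cell import manip
import cv2
for n in("scene","top"):
    p=manip.camera_params(n);print(n,p)
    cv2.imwrite(f"pics/{n}0.png",manip.camera(n)[:,:,::-1])
print(manip.tip_reach,manip.read_state())
E
```

```text
scene {'fovy': 57.051333009272334, 'cx': 280.3951349786759, 'cy': 206.14563852016414, 'origin': array([ 942.99939409, -220.20795049,  722.80226518]), 'attitude': array([-2.50962917,  0.01373672,  1.08938808])}
top {'fovy': 53.971579958863664, 'cx': 282.4812303321571, 'cy': 210.58123871413235, 'origin': array([319.83171928,   9.9953074 , 868.99684581]), 'attitude': array([-2.95560341, -0.00581232, -1.59420375])}
14.0 {'clock': 0.1, 'joints': array([-1.18058138e+00,  3.00439965e-01,  1.52149695e+00,  2.32029298e-05,
        1.32070219e+00, -6.66123980e-02]), 'qd': array([-0.0011266 , -0.0025693 , -0.00255495, -0.00059496,  0.00118892,
        0.00075673]), 'effort': array([ 1.12373880e-04, -5.32649803e+01, -3.53286982e+01,  7.09134294e-02,
        2.35031551e-02, -6.44852798e-05]), 'eef_pos': array([ 242.52194072, -493.40550583,  218.9389914 ]), 'eef_rot': array([-3.14055002e+00, -9.20799952e-05,  4.56821545e-01]), 'wrist_force': array([-0.30950225, -0.51666362, -0.26504334]), 'moment': array([-0.04910538, -0.01451558,  0.00584298]), 'finger_force': 0.0, 'finger_gap': 93.98380590745003}
```

View pics/scene0.png

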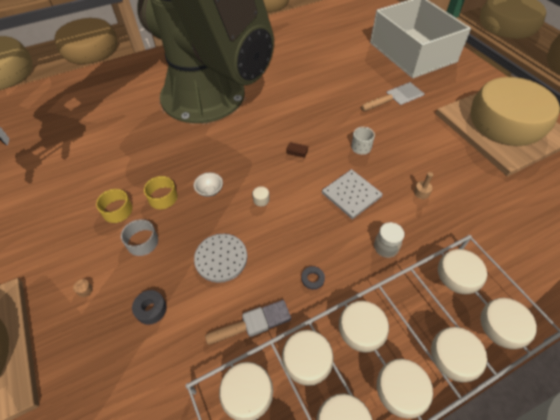

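View pics/top0.png

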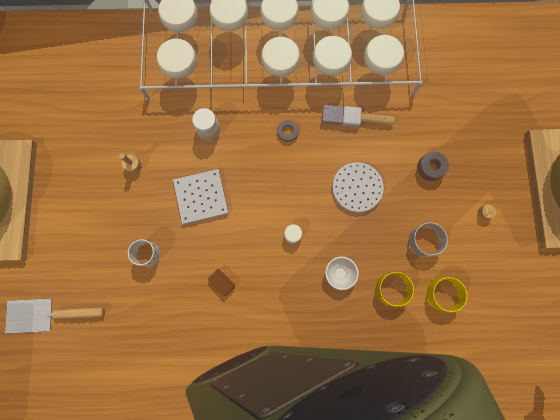

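```bash
python3 - <<'E'
import cv2,numpy as np
t=cv2.imread("pics/top0.png");s=cv2.imread("pics/scene0.png")
c=lambda im,u,v,r=26:cv2.resize(im[v-r:v+r,u-r:u+r],(195,195),interpolation=cv2.INTER_CUBIC)
R=[[c(s,261,197),c(s,363,140),c(s,390,238),c(s,424,186)],[c(s,82,287),c(s,140,238),c(s,149,306),c(s,312,277)],[c(t,143,253),c(t,205,124),c(t,129,162),c(t,489,212)]]
cv2.imwrite("pics/crops.png",np.vstack([np.hstack(r) for r in R]))
E
```

```text
(no output)
```

View pics/crops.png

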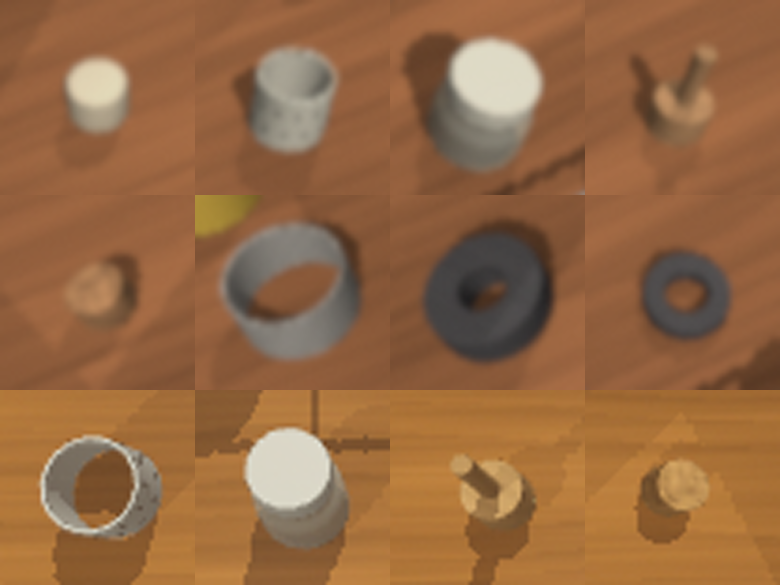

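Scene view. Cheese: puck (261,197), with the large rack cheeses and the solid jar (390,238) as look-alikes. Liner: perforated tube (363,140), against jar (390,238) and bowl (208,185). Hoop: grey tube (140,238), against the yellow rings (114,205) and (160,192). Follower: stemmed piece (424,186), against the stemless block (82,287). Weight: thick ring (149,306), against the thin one (312,277). Plate: round (220,258), not the square one (352,194). The crops confirm the choices. Next I measure positions.

```bash
cat > loc.py <<'E'
import cv2,numpy as np
from scipy.optimize import least_squares,minimize
from scipy.spatial.transform import Rotation as Ro
from cell import manip
def proj(n,P):
    p=manip.camera_params(n);f=210/np.tan(np.radians(p["fovy"])/2)
    c=(np.atleast_2d(P)-p["origin"])@Ro.from_euler("xyz",p["attitude"]).as_matrix()
    return np.c_[p["cx"]+f*c[:,0]/c[:,2],p["cy"]+f*c[:,1]/c[:,2]]
def unproj(n,u,v,z):
    p=manip.camera_params(n);f=210/np.tan(np.radians(p["fovy"])/2)
    d=Ro.from_euler("xyz",p["attitude"]).as_matrix()@[(u-p["cx"])/f,(v-p["cy"])/f,1]
    return p["origin"]+d*(z-p["origin"][2])/d[2]
A=np.linspace(0,2*np.pi,60,endpoint=False)
def hull(n,x,y,parts):  # parts: (radius,z0,z1)
    return [cv2.convexHull(proj(n,np.vstack([np.c_[x+r*np.cos(A),y+r*np.sin(A),0*A+z] for z in(z0,z1)])).astype(np.float32)) for r,z0,z1 in parts]
def raster(hs):
    m=np.zeros((420*4,560*4),np.uint8)
    for h in hs: cv2.fillPoly(m,[np.round(h*4+1.5).astype(np.int32)],1)
    return cv2.resize(m.astype(np.float32),(560,420),interpolation=cv2.INTER_AREA)
def mask(img,seed,parts_r,smax=None):
    # grabcut-based silhouette round the predicted one
    m=np.full(img.shape[:2],cv2.GC_BGD,np.uint8)
    pr=(parts_r>.5).astype(np.uint8)
    m[cv2.dilate(pr,np.ones((19,19)))>0]=cv2.GC_PR_BGD
    m[pr>0]=cv2.GC_PR_FGD
    m[cv2.erode(pr,np.ones((5,5)))>0]=cv2.GC_PR_FGD
    cv2.grabCut(img,m,None,np.zeros((1,65)),np.zeros((1,65)),5,cv2.GC_INIT_WITH_MASK)
    return (m&1).astype(np.uint8)
def largest_fill(m):
    cs,_=cv2.findContours(m,cv2.RETR_EXTERNAL,cv2.CHAIN_APPROX_NONE)
    o=np.zeros_like(m);cv2.drawContours(o,[max(cs,key=cv2.contourArea)],-1,1,-1);return o
def locate(imgs,xy,parts,cams=("scene","top"),tol=None,satmax=None):
    out={}
    ms={}
    for n in cams:
        g=raster(hull(n,*xy,parts))
        if satmax:
            near=cv2.dilate((g>.5).astype(np.uint8),np.ones((15,15)))
            m=((cv2.cvtColor(imgs[n],cv2.COLOR_BGR2HSV)[...,1]<satmax)&(near>0)).astype(np.uint8)
        else: m=mask(imgs[n],None,g)
        ms[n]=largest_fill(m)
    def cost(p,cs):
        return sum(1-np.minimum(g,ms[n]).sum()/np.maximum(g,ms[n]).sum() for n in cs for g in[raster(hull(n,*p,parts))])
    for cs in [cams]+[(c,) for c in cams]:
        r=minimize(cost,xy,args=(cs,),method="Nelder-Mead",options=dict(initial_simplex=np.array(xy)+[[0,0],[6,0],[0,6]],xatol=.1,fatol=1e-4))
        out["+".join(cs)]=(r.x.round(1),round(1-r.fun/len(cs),3))
    return out
OBJ=dict(cheese=[(19,0,30)],liner=[(26,0,46)],hoop=[(34,0,38)],follower=[(18,0,24),(6,24,69)],weight=[(30,0,28)],spare=[(24,0,12)],round_plate=[(55,0,12)])
E
python3 - <<'E'
from loc import *
imgs={n:cv2.imread(f"pics/{n}0.png") for n in("scene","top")}
seed=dict(cheese=(293,234,30),liner=(142,253,46),hoop=(429,240,38),follower=(129,164,24),weight=(434,166,28),spare=(288,131,12),round_plate=(358,188,12))
for k,(u,v,z) in seed.items():
    xy=unproj("top",u,v,z)[:2]
    print(k,xy.round(),locate(imgs,xy,OBJ[k],satmax=None if k=="follower" else 110))
E
```

```text
cheese [428. -19.] {'scene+top': (array([431.3, -17.3]), np.float64(0.897)), 'scene': (array([431.3, -16.3]), np.float64(0.937)), 'top': (array([431.4, -18.3]), np.float64(0.901))}
liner [395. 283.] {'scene+top': (array([397.9, 287.8]), np.float64(0.922)), 'scene': (array([398. , 289.8]), np.float64(0.926)), 'top': (array([397.4, 286.4]), np.float64(0.96))}
hoop [ 409. -294.] {'scene+top': (array([ 411.7, -296.5]), np.float64(0.94)), 'scene': (array([ 411.6, -295.2]), np.float64(0.956)), 'top': (array([ 412.1, -297.9]), np.float64(0.965))}
follower [587. 325.] {'scene+top': (array([584.8, 323. ]), np.float64(0.322)), 'scene': (array([559. , 336.3]), np.float64(0.013)), 'top': (array([584.8, 323. ]), np.float64(0.632))}
weight [ 567. -322.] {'scene+top': (array([ 571. , -322.7]), np.float64(0.914)), 'scene': (array([ 571.4, -321.4]), np.float64(0.936)), 'top': (array([ 571.8, -324.4]), np.float64(0.918))}
spare [658. -15.] {'scene+top': (array([662.2, -12.4]), np.float64(0.898)), 'scene': (array([662.1, -11.3]), np.float64(0.937)), 'top': (array([662. , -14.2]), np.float64(0.899))}
round_plate [ 526. -161.] {'scene+top': (array([ 530.5, -160.3]), np.float64(0.962)), 'scene': (array([ 530.6, -158.1]), np.float64(0.967)), 'top': (array([ 530.4, -161.1]), np.float64(0.98))}
```

```bash
python3 -m creep '[[1,[37.95,-34.42,0],5.235],[1,[37.95,-34.42,0],5.235],[1,[37.95,-34.42,0],5.235],[1,[37.95,-34.42,0],5.235],[1,[37.95,-34.42,0],5.235],[1,[37.95,-34.42,0],5.235],[1,[37.95,-34.42,0],5.235],[1,[37.95,-34.42,0],5.235],[1,[37.95,-34.42,0],5.235],[1,[37.95,-34.42,0],5.235],[1,[37.95,-34.42,0],5.235],[1,[37.95,-34.42,0],5.235]]' 10
python3 - <<'E'
from loc import *
print(unproj("top",122.2,156,69),unproj("scene",430,173.9,69))
for n in("scene","top"):print(n,proj(n,[[585,323,69],[585,323,0]]))
E
```

```text
clock: 1.3
eef_pos: [431.6, -15.4, 219.1]
eef_rot: [-3.141, 0.001, 0.003]
wrist_force: [-0.5, -0.8, 0.1]
finger_gap: 93.9
finger_force: 0.0
[589.57209616 322.82391864  69.        ] [592.60226592 327.18038386  69.        ]
scene [[426.24688162 172.29484585]
 [417.77972972 191.5495185 ]]
top [[122.00274172 158.17294234]
 [133.91206155 167.96985678]]
```

```bash
python3 -m creep '[[1,[0,0,5],0],[1,[0,0,10],0],[1,[0,0,14],0],[1,[0,0,17],0],[1,[0,0,19],0],[1,[0,0,19.9],0],[1,[0,0,19.9],0],[-1,[0,0,19.9],0],[-1,[0,0,19.9],0],[-1,[0,0,19.9],0],[-1,[0,0,19.9],0],[-1,[0,0,19.9],0]]' 10
python3 -m creep '[[-1,[0,0,0],0],[-1,[0,0,0],0],[-1,[0,0,0],0],[-1,[0,0,0],0]]'
```

```text
clock: 2.5
eef_pos: [431.5, -17.3, 20.7]
eef_rot: [3.142, -0.0, 0.0]
wrist_force: [0.3, 0.0, -0.2]
finger_gap: 57.2
finger_force: 0.0
clock: 2.9
eef_pos: [431.4, -17.3, 20.5]
eef_rot: [-3.142, 0.0, -0.0]
wrist_force: [-0.4, 0.8, 0.7]
finger_gap: 37.3
finger_force: 10.0
```

```bash
python3 -m creep '[[-1,[0,0,-2],0],[-1,[0,0,-5],0],[-1,[2,3,-5],0],[-1,[4,6,-5],0],[-1,[6,9,-5],0],[-1,[8,12,-5],0],[-1,[9.92,14.3,-5],0],[-1,[9.92,14.3,-5],0],[-1,[9.92,14.3,-3.5],0],[-1,[9.92,14.3,-2.2],0],[-1,[9.92,14.3,-1.5],0],[-1,[9.92,14.3,-1.2],0]]'
python3 -m creep '[[-1,[0,0,0],0],[-1,[0,0,0.05],0],[-0.2,[0,0,0.05],0],[0.2,[0,0,0.05],0],[0.2,[0,0,0.05],0],[0.2,[0,0,0.05],0],[0.2,[0,0,0.05],0],[0.2,[0,0,-3],0],[0.5,[0,0,-8],0],[1,[0,0,-13],0],[1,[0,0,-18],0],[1,[0,0,-18.7],0]]'
```

```text
clock: 4.1
eef_pos: [529.9, -159.4, 31.7]
eef_rot: [-3.141, 0.002, 0.001]
wrist_force: [-5.3, 6.1, 14.1]
finger_gap: 37.7
finger_force: 10.0
clock: 5.3
eef_pos: [532.2, -160.9, 225.8]
eef_rot: [3.138, -0.009, 0.0]
wrist_force: [-0.1, -0.6, -1.0]
finger_gap: 85.4
finger_force: 0.0
```

```bash
python3 -m creep '[[1,[-13.26,-44.81,0],0],[1,[-13.26,-44.81,0],0],[1,[-13.26,-44.81,0],0],[1,[-13.26,-44.81,0],0],[1,[-13.26,-44.81,0],0],[1,[-13.26,-44.81,0],0],[1,[-13.26,-44.81,0],0],[1,[-13.26,-44.81,0],0],[1,[-13.26,-44.81,0],0],[1,[-13.26,-44.81,0],0],[1,[-13.26,-44.81,0],0],[1,[-13.26,-44.81,0],0]]'
python3 - <<'E'
from loc import *
imgs={n:manip.camera(n)[:,:,::-1].copy() for n in("scene","top")}
for n in imgs:cv2.imwrite(f"pics/{n}1.png",imgs[n])
t,s=imgs["top"],imgs["scene"]
cv2.imwrite("pics/c1.png",np.hstack([cv2.resize(s[200:300,170:270],(400,400)),cv2.resize(t[140:240,310:410],(400,400))]))
print(proj("top",[530.5,-160.3,42]),proj("scene",[530.5,-160.3,42]))
E
```

```text
clock: 6.5
eef_pos: [397.9, 287.4, 219.0]
eef_rot: [3.141, 0.001, 0.001]
wrist_force: [0.2, -0.4, 0.1]
finger_gap: 93.9
finger_force: 0.0
[[360.05079604 182.65134983]] [[216.98468215 248.50572049]]
```

View pics/c1.png

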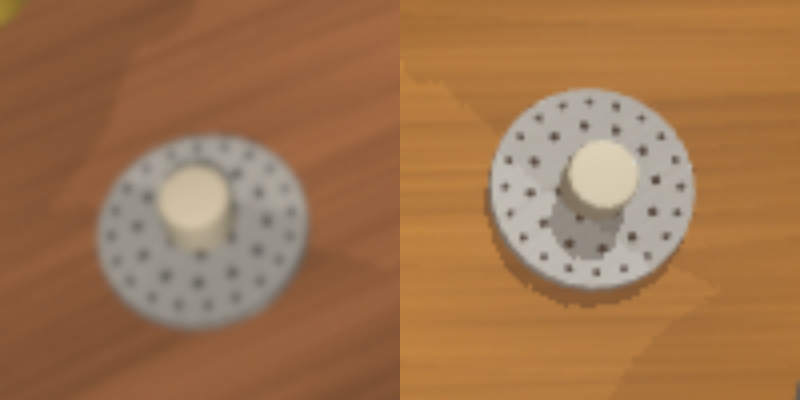

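Both crops show the cheese upright near the plate's middle, its top at scene (217.7,249) and top (360.3,183), within 1 mm of the prediction. Next is the liner.

```bash
python3 -m creep '[[1,[0,0,5],0],[1,[0,0,10],0],[1,[0,0,14],0],[1,[0,0,17],0],[1,[0,0,18.7],0],[1,[0,0,19.2],0],[1,[0,0,19.2],0],[-1,[0,0,19.2],0],[-1,[0,0,19.2],0],[-1,[0,0,19.2],0],[-1,[0,0,19.2],0],[-1,[0,0,19.2],0]]' 8
python3 -m creep '[[-1,[0,0,0],0],[-1,[0,0,0],0],[-1,[0,0,-3],0],[-1,[0,0,-7],0],[-1,[0,0,-10],0],[-1,[0,0,-10],0]]'
python3 - <<'E'
from loc import *
imgs={n:manip.camera(n)[:,:,::-1].copy() for n in("scene","top")}
for n in imgs:cv2.imwrite(f"pics/{n}2.png",imgs[n])
u=[proj(n,[398,287.8,123])[0] for n in imgs];print(u)
cv2.imwrite("pics/c2.png",np.hstack([cv2.resize(im[max(0,int(v)-50):int(v)+50,int(x)-50:int(x)+50],(400,400)) for im,(x,v) in zip(imgs.values(),u)]))
E
```

```text
clock: 7.8
eef_pos: [398.0, 287.9, 27.7]
eef_rot: [-3.141, -0.0, 0.0]
wrist_force: [0.1, -0.5, -0.2]
finger_gap: 57.7
finger_force: 0.0
clock: 8.4
eef_pos: [399.4, 288.7, 131.2]
eef_rot: [-3.138, -0.005, 0.0]
wrist_force: [-0.2, -0.5, -0.1]
finger_gap: 53.0
finger_force: 8.0
[array([368.29949259, 109.39931773]), array([125.28344874, 247.81225005])]
```

View pics/c2.png

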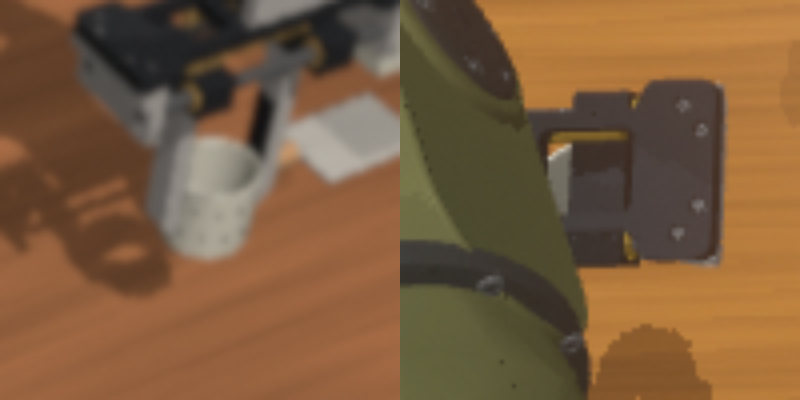

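The scene crop shows the liner held upright between the fingers, around (368,109). I move it over the cheese.

```bash
python3 -m creep '[[-1,[0.6,2,0],0],[-1,[1.8,6,0],0],[-1,[3.2,11,0],0],[-1,[4.7,16,0],0],[-1,[6.2,21,0],0],[-1,[7.7,26,0],0],[-1,[9.1,31,0],0],[-1,[10.6,36,0],0],[-1,[11.8,40,0],0],[-1,[12.7,43,0],0],[-1,[13.2,44.83,0],0],[-1,[13.2,44.83,0],0]]'
python3 -m creep '[[-1,[0,0,0],0],[-1,[0,0,1.5],0],[-1,[0,0,3],0],[-1,[0,0,4.2],0],[-1,[0,0,5.4],0],[-1,[0,0,6.6],0],[-1,[0,0,7.5],0],[-1,[0,0,8.2],0],[-1,[0,0,8.6],0],[-1,[0,0,8.8],0],[-1,[0,0,8.8],0]]'
```

```text
clock: 9.7
eef_pos: [529.6, -161.8, 125.9]
eef_rot: [-3.141, 0.002, -0.002]
wrist_force: [0.4, 0.6, -1.2]
finger_gap: 52.7
finger_force: 8.0
clock: 10.8
eef_pos: [530.1, -160.6, 39.6]
eef_rot: [3.141, -0.0, -0.0]
wrist_force: [-0.5, -0.1, 0.3]
finger_gap: 52.4
finger_force: 8.0
```

```bash
python3 -m creep '[[-1,[0,0,0.05],0],[0.3,[0,0,0.05],0],[0.3,[0,0,0.05],0],[0.3,[0,0,0.05],0],[0.3,[0,0,0.05],0],[0.5,[0,0,-3],0],[1,[0,0,-8],0],[1,[0,0,-13],0],[1,[0,0,-18],0],[1,[-4,4.6,-18],0],[1,[-8,9.2,-18],0],[1,[-11.82,13.6,-18],0]]'
python3 -m creep '[[1,[0,0,0],0],[1,[0,0,0],0]]'
python3 - <<'E'
from loc import *
imgs={n:manip.camera(n)[:,:,::-1].copy() for n in("scene","top")}
for n in imgs:cv2.imwrite(f"pics/{n}3.png",imgs[n])
u=[proj(n,[530,-160,58])[0] for n in imgs];print(u)
cv2.imwrite("pics/c3.png",np.hstack([cv2.resize(im[int(v)-50:int(v)+50,int(x)-50:int(x)+50],(400,400)) for im,(x,v) in zip(imgs.values(),u)]))
print(locate(imgs,(530,-160.5),[(26,12,58)]))
E
```

```text
clock: 12.0
eef_pos: [430.3, -274.6, 219.8]
eef_rot: [3.141, -0.001, 0.001]
wrist_force: [0.6, -0.3, -0.4]
finger_gap: 94.3
finger_force: 0.0
clock: 12.2
eef_pos: [431.2, -274.3, 219.6]
eef_rot: [3.142, -0.0, -0.002]
wrist_force: [0.9, 0.1, 0.6]
finger_gap: 94.3
finger_force: 0.0
[array([215.85776951, 244.22241411]), array([361.41980017, 180.91209985])]
{'scene+top': (array([ 526.6, -159.4]), np.float64(0.609)), 'scene': (array([ 541., -180.]), np.float64(0.568)), 'top': (array([ 521.9, -158.1]), np.float64(0.716))}
```

View pics/c3.png

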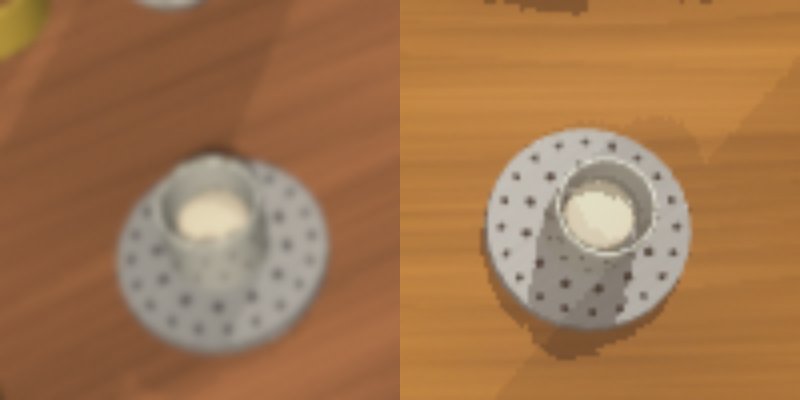

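```bash
python3 - <<'E'
from loc import *
print(unproj("top",362.3,180.8,58),unproj("scene",217.75,243.5,58))
# liner/hoop rims: threshold edges + ellipse check using hand pixel, original hoop
print(manip.read_state()["eef_pos"])
E
```

```text
[ 530.19545424 -161.80315313   58.        ] [ 530.22605285 -156.02936213   58.        ]
[ 432.10514778 -273.07030955  219.41550147]
```

```bash
python3 -m creep '[[1,[-2,2.28,0],0],[1,[-2,2.28,4],0],[1,[-2,2.28,9],0],[1,[-2,2.28,13],0],[1,[-2,2.28,16.5],0],[1,[-2,2.28,18.7],0],[1,[-2,2.28,19.5],0],[1,[-2,2.28,19.5],0],[-1,[-2,2.28,19.5],0],[-1,[-2,2.28,19.5],0],[-1,[-2,2.28,19.5],0],[-1,[-2,2.28,19.5],0]]' 20
python3 -m creep '[[-1,[0,0,0],0],[-1,[0,0,0],0]]'
python3 -m creep '[[-1,[0,0,-2],0],[-1,[0,0,-5],0],[-1,[0,0,-9],0],[-1,[0,0,-10],0],[-1,[0,0,-10],0],[-1,[0,0,-10],0]]'
```

```text
clock: 13.5
eef_pos: [411.8, -296.7, 25.1]
eef_rot: [3.141, -0.001, -0.0]
wrist_force: [0.5, 1.2, 4.9]
finger_gap: 67.4
finger_force: 19.8
clock: 13.7
eef_pos: [411.8, -296.7, 25.1]
eef_rot: [3.141, -0.001, -0.0]
wrist_force: [-0.3, 2.1, 6.8]
finger_gap: 67.2
finger_force: 19.8
clock: 14.3
eef_pos: [411.0, -296.1, 123.1]
eef_rot: [-3.14, 0.001, -0.0]
wrist_force: [0.1, -0.3, -2.2]
finger_gap: 67.5
finger_force: 19.8
```

```bash
python3 -m creep '[[-1,[1,-1.15,0],0],[-1,[3,-3.45,0],0],[-1,[5,-5.75,0],0],[-1,[7,-8.05,0],0],[-1,[9,-10.35,0],0],[-1,[10.8,-12.4,0],0],[-1,[11.85,-13.62,0],0],[-1,[11.85,-13.62,0],0],[-1,[11.85,-13.62,1.5],0],[-1,[11.85,-13.62,2.5],0],[-1,[11.85,-13.62,2.5],0],[-1,[11.85,-13.62,2.5],0]]'
python3 - <<'E'
from loc import *
print(manip.read_state()["eef_pos"])
imgs={n:manip.camera(n)[:,:,::-1].copy() for n in("scene","top")}
u=[proj(n,[530,-160,90])[0] for n in imgs];print(u)
cv2.imwrite("pics/c4.png",np.hstack([cv2.resize(im[int(v)-50:int(v)+50,int(x)-50:int(x)+50],(400,400)) for im,(x,v) in zip(imgs.values(),u)]))
for n in imgs:print(n,proj(n,[[530,-160.3,114],[530,-160.3,76],[530,-160.3,58]]))
E
```

```text
clock: 15.5
eef_pos: [529.7, -160.8, 99.3]
eef_rot: [-3.141, 0.001, -0.001]
wrist_force: [-0.3, 0.0, -2.3]
finger_gap: 67.4
finger_force: 19.8
[ 529.70085887 -160.79338543   99.34346086]
[array([213.39259061, 235.73700679]), array([364.59458227, 176.72725462])]
scene [[211.27940918 229.03992538]
 [214.34904588 239.5825529 ]
 [215.71782465 244.28360591]]
top [[367.30086939 173.36455536]
 [363.32621317 178.5944367 ]
 [361.56719353 180.90896745]]
```

View pics/c4.png

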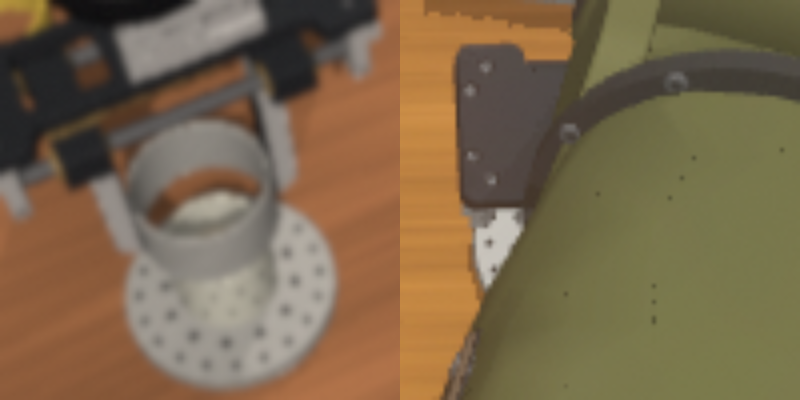

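The hoop is held level, with its rim centre at about (213.6,229.3), concentric with the liner below. I lower it.

```bash
python3 -m creep '[[-1,[0,0,0.8],0],[-1,[0,0,1.4],0],[-1,[0,0,2],0],[-1,[0,0,2.6],0],[-1,[0,0,3.4],0],[-1,[0,0,4.2],0],[-1,[0,0,5],0],[-1,[0,0,5.6],0],[-1,[0,0,6],0],[-1,[0,0,6.2],0],[-1,[0,0,6.2],0],[-1,[0,0,6.2],0]]'
```

```text
clock: 16.8
eef_pos: [530.2, -160.4, 37.6]
eef_rot: [3.141, -0.0, -0.0]
wrist_force: [-0.1, -1.3, -1.0]
finger_gap: 67.4
finger_force: 19.8
```

```bash
python3 -m creep '[[-1,[0,0,0.06],0],[-1,[0,0,0.08],0],[0.5,[0,0,0.08],0],[0.7,[0,0,0.08],0],[0.7,[0,0,0.08],0],[0.7,[0,0,0.08],0],[0.7,[0,0,-3],0],[0.7,[0,0,-8],0],[1,[0,0,-13],0],[1,[0,0,-18],0],[1,[0,0,-18],0]]'
python3 -m creep '[[1,[5.5,-43,0],0],[1,[5.5,-43,0],0],[1,[5.5,-43,0],0],[1,[5.5,-43,0],0],[1,[5.5,-43,0],0],[1,[5.5,-43,0],0],[1,[5.5,-43,0],0],[1,[5.5,-43,0],0],[1,[5.5,-43,0],0],[1,[5.5,-43,0],0],[1,[5.5,-43,0],0],[1,[5.5,-43,0],0]]'
python3 - <<'E'
from loc import *
print(manip.read_state()["eef_pos"])
imgs={n:manip.camera(n)[:,:,::-1].copy() for n in("scene","top")}
for n in imgs:cv2.imwrite(f"pics/{n}5.png",imgs[n])
o={n:cv2.imread(f"pics/{n}0.png") for n in imgs}
L=[]
for n in imgs:
    x,v=proj(n,[530,-160,50])[0];L.append(cv2.resize(imgs[n][int(v)-40:int(v)+40,int(x)-40:int(x)+40],(400,300)))
    print(n,int(x)-40,int(v)-40)
M=[cv2.resize(o["scene"][170:203,405:449],(400,300),interpolation=cv2.INTER_CUBIC),cv2.resize(o["top"][147:180,110:154],(400,300),interpolation=cv2.INTER_CUBIC)]
cv2.imwrite("pics/c5.png",np.vstack([np.hstack(L),np.hstack(M)]))
E
```

```text
clock: 17.9
eef_pos: [532.1, -161.0, 224.4]
eef_rot: [3.138, -0.01, 0.0]
wrist_force: [0.4, 0.0, -0.1]
finger_gap: 93.6
finger_force: 0.0
clock: 19.1
eef_pos: [585.1, 268.7, 217.2]
eef_rot: [3.141, 0.0, -0.001]
wrist_force: [1.0, 0.6, 0.2]
finger_gap: 94.0
finger_force: 0.0
[585.11727223 268.69881423 217.16664663]
scene 176 206
top 320 141
```

View pics/c5.png

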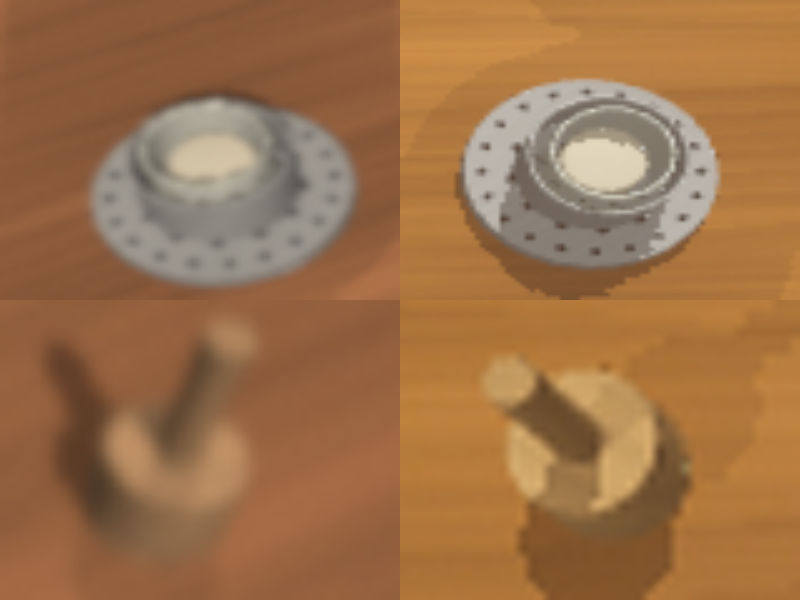

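```bash
python3 - <<'E'
from loc import *
print(unproj("top",121.5,155.5,69),unproj("top",129.5,161.9,24),unproj("scene",430,173.9,69),unproj("scene",423.9,187.1,24))
E
```

```text
[590.65774344 324.28520113  69.        ] [591.2963491  324.29688312  24.        ] [592.60226592 327.18038386  69.        ] [593.20874144 325.82916509  24.        ]
```

```bash
python3 -m creep '[[1,[0.68,-4,0],0],[1,[0.68,-5.65,0],0],[1,[0.68,-5.65,4],0],[0.4,[0.68,-5.65,9],0],[0.4,[0.68,-5.65,13],0],[0.4,[0.68,-5.65,15.5],0],[0.4,[0.68,-5.65,17.1],0],[0.4,[0.68,-5.65,17.1],0],[-1,[0.68,-5.65,17.1],0],[-1,[0.68,-5.65,17.1],0],[-1,[0.68,-5.65,17.1],0],[-1,[0.68,-5.65,17.1],0]]' 12
python3 -m creep '[[-1,[0,0,0],0],[-1,[0,0,0],0],[-1,[0,0,0],0],[-1,[0,0,0],0],[-1,[0,0,0],0]]'
```

```text
clock: 20.4
eef_pos: [592.2, 326.3, 47.4]
eef_rot: [-3.141, -0.001, -0.0]
wrist_force: [0.2, 0.5, 0.2]
finger_gap: 37.2
finger_force: 0.0
clock: 20.9
eef_pos: [591.8, 326.2, 46.3]
eef_rot: [3.142, 0.0, -0.0]
wrist_force: [0.6, 0.5, -0.1]
finger_gap: 11.5
finger_force: 12.0
```

```bash
python3 -m creep '[[-1,[0,0,-2],0],[-1,[0,0,-6],0],[-1,[0,0,-9],0],[-1,[0,0,-10],0],[-1,[-0.4,3,-10],0],[-1,[-1,8,-10],0],[-1,[-1.6,13,-10],0],[-1,[-2.3,18,-10],0],[-1,[-2.9,23,-10],0],[-1,[-3.5,28,-10],0],[-1,[-4.1,32,-10],0],[-1,[-4.4,35,-10],0]]'
python3 -m creep '[[-1,[-0.5,4,0],0],[-1,[-1,8,0],0],[-1,[-1.5,11.5,0],0],[-1,[-1.78,13.65,0],0],[-1,[-1.78,13.65,0],0],[-1,[-1.78,13.65,0],0]]'
python3 - <<'E'
from loc import *
imgs={n:manip.camera(n)[:,:,::-1].copy() for n in("scene","top")}
L=[]
for n in imgs:
    x,v=proj(n,[530,-160,90])[0];L.append(cv2.resize(imgs[n][int(v)-50:int(v)+50,int(x)-50:int(x)+50],(400,400)))
    print(n,int(x)-50,int(v)-50,proj(n,[[530,-160.3,100]]))
cv2.imwrite("pics/c6.png",np.hstack(L))
E
```

```text
clock: 22.1
eef_pos: [546.8, -26.2, 145.5]
eef_rot: [-3.142, 0.001, -0.001]
wrist_force: [1.1, -0.6, -0.1]
finger_gap: 11.9
finger_force: 12.0
clock: 22.7
eef_pos: [529.7, -160.1, 145.6]
eef_rot: [-3.141, 0.001, -0.001]
wrist_force: [-0.1, -0.1, -0.9]
finger_gap: 11.5
finger_force: 12.0
scene 163 185 [[212.44005518 233.02614903]]
top 314 126 [[365.79314735 175.3484269 ]]
```

View pics/c6.png

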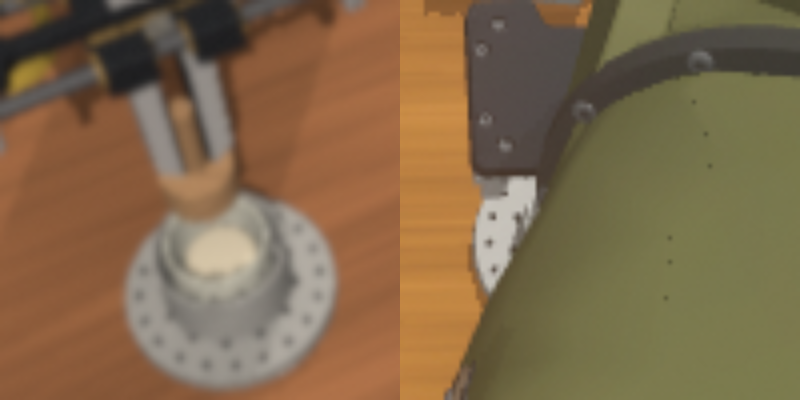

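The follower hangs upright directly above the liner. I lower it 58 mm.

```bash
python3 -m creep '[[-1,[0,0,1],0],[-1,[0,0,2],0],[-1,[0,0,2.8],0],[-1,[0,0,3.6],0],[-1,[0,0,4.4],0],[-1,[0,0,5.1],0],[-1,[0,0,5.5],0],[-1,[0,0,5.7],0],[-1,[0,0,5.75],0],[-1,[0,0,5.75],0],[-1,[0,0,5.75],0]]'
```

```text
clock: 23.9
eef_pos: [530.2, -160.4, 89.2]
eef_rot: [3.141, -0.0, -0.0]
wrist_force: [0.0, -0.0, -0.9]
finger_gap: 11.5
finger_force: 12.0
```

```bash
python3 -m creep '[[-1,[0,0,0.05],0],[-1,[0,0,0.08],0],[-1,[0,0,0.08],0],[-1,[0,0,0.08],0]]'
python3 -m creep '[[-0.5,[0,0,0],0],[-0.2,[0,0,0],0],[-0.2,[0,0,0],0],[-0.2,[0,0,0],0],[-0.2,[0,0,0],0],[-0.2,[0,0,0],0],[-0.2,[0,0,-3],0],[0,[0,0,-7],0],[1,[0,0,-11],0],[1,[0,0,-13],0],[1,[0,0,-13],0]]'
python3 -m creep '[[1,[1,4,0],0],[1,[2,9,0],0],[1,[2.9,13,0],0],[1,[2.9,13,0],0],[1,[2.9,13,0],0]]'
python3 - <<'E'
from loc import *
print(manip.read_state()["eef_pos"])
imgs={n:manip.camera(n)[:,:,::-1].copy() for n in("scene","top")}
L=[]
for n in imgs:
    x,v=proj(n,[530,-160,70])[0];L.append(cv2.resize(imgs[n][int(v)-40:int(v)+40,int(x)-40:int(x)+40],(400,400),interpolation=cv2.INTER_CUBIC))
    print(n,int(x)-40,int(v)-40,proj(n,[[530,-160.3,111],[530,-160.3,66]]))
cv2.imwrite("pics/c7.png",np.hstack(L))
E
```

```text
clock: 24.3
eef_pos: [530.1, -160.4, 88.3]
eef_rot: [3.141, -0.0, -0.0]
wrist_force: [-0.2, 0.4, 1.7]
finger_gap: 11.5
finger_force: 12.0
clock: 25.4
eef_pos: [531.0, -160.6, 221.3]
eef_rot: [3.14, -0.005, -0.0]
wrist_force: [0.5, 0.3, -1.0]
finger_gap: 65.9
finger_force: 0.0
clock: 25.9
eef_pos: [558.6, -290.6, 216.3]
eef_rot: [-3.14, 0.002, -0.001]
wrist_force: [-0.1, 0.3, -0.6]
finger_gap: 93.9
finger_force: 0.0
[ 558.56923952 -290.62686143  216.27252019]
scene 174 201 [[211.53115196 229.9045327 ]
 [215.11590221 242.21631105]]
top 322 139 [[366.9733395  173.79552156]
 [362.33971984 179.89247176]]
```

View pics/c7.png

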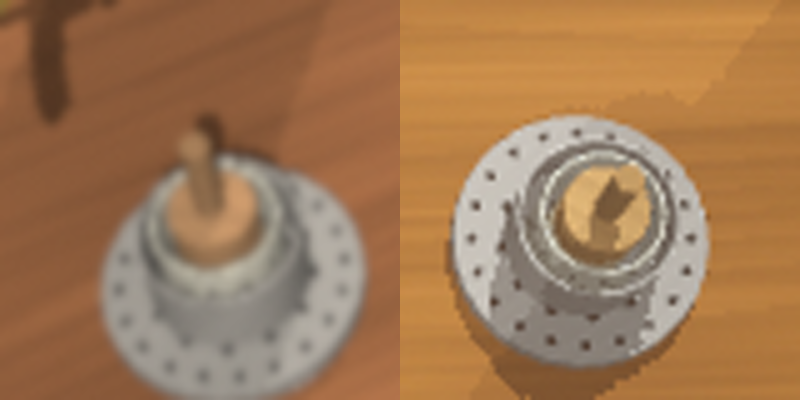

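The follower stands upright in the liner, its stem tip at scene (212.5,229) and top (368.3,173.5), where predicted. Now the weight.

```bash
python3 -m creep '[[1,[1.2,3.23,0],0],[1,[1.2,3.23,4],0],[1,[1.2,3.23,9],0],[1,[1.2,3.23,13.5],0],[1,[1.2,3.23,17],0],[1,[1.2,3.23,19],0],[1,[1.2,3.23,19.8],0],[1,[1.2,3.23,19.8],0],[-1,[1.2,3.23,19.8],0],[-1,[1.2,3.23,19.8],0],[-1,[1.2,3.23,19.8],0],[-1,[1.2,3.23,19.8],0]]' 45
python3 -m creep '[[-1,[0,0,0],0],[-1,[0,0,0],0],[-1,[0,0,0],0]]'
python3 -m creep '[[-1,[0,0,-2],0],[-1,[0,0,-5],0],[-1,[0,0,-9],0],[-1,[0,0,-12],0],[-1,[0,0,-14],0],[-1,[0,0,-15],0],[-1,[0,0,-15],0],[-1,[0,0,-15],0]]'
```

```text
clock: 27.2
eef_pos: [571.2, -322.8, 20.8]
eef_rot: [3.141, -0.001, -0.0]
wrist_force: [-0.0, -0.3, -0.2]
finger_gap: 65.5
finger_force: 0.0
clock: 27.5
eef_pos: [571.1, -322.8, 20.5]
eef_rot: [3.141, -0.0, -0.0]
wrist_force: [-0.7, 0.9, 4.2]
finger_gap: 57.9
finger_force: 45.0
clock: 28.3
eef_pos: [570.6, -322.3, 168.4]
eef_rot: [-3.14, 0.002, -0.0]
wrist_force: [0.9, 0.0, -5.2]
finger_gap: 58.1
finger_force: 45.0
```

```bash
python3 -m creep '[[-1,[-0.4,-1.6,0],0],[-1,[-1,-4,0],0],[-1,[-1.8,-7.2,0],0],[-1,[-2.6,-10.4,0],0],[-1,[-3.3,-13.2,0],0],[-1,[-3.8,-15.2,0],0],[-1,[-4.04,-16.2,0],0],[-1,[-4.04,-16.2,1],0],[-1,[-4.04,-16.2,2],0],[-1,[-4.04,-16.2,2.8],0],[-1,[-4.04,-16.2,2.8],0],[-1,[-4.04,-16.2,2.8],0]]'
python3 - <<'E'
from loc import *
imgs={n:manip.camera(n)[:,:,::-1].copy() for n in("scene","top")}
n="scene"
x,v=proj(n,[530,-160,120])[0]
print(int(x)-40,int(v)-40,proj(n,[[530.4,-160.6,148],[530.4,-160.6,120],[530.4,-160.6,111]]))
cv2.imwrite("pics/c8.png",cv2.resize(imgs[n][int(v)-40:int(v)+40,int(x)-40:int(x)+40],(560,560),interpolation=cv2.INTER_CUBIC))
E
```

```text
clock: 29.5
eef_pos: [530.6, -161.1, 141.8]
eef_rot: [-3.141, 0.001, -0.001]
wrist_force: [0.9, -0.0, -4.6]
finger_gap: 57.9
finger_force: 45.0
170 187 [[208.2295747  219.04806527]
 [210.69947284 227.51575616]
 [211.46079144 230.12582759]]
```

View pics/c8.png

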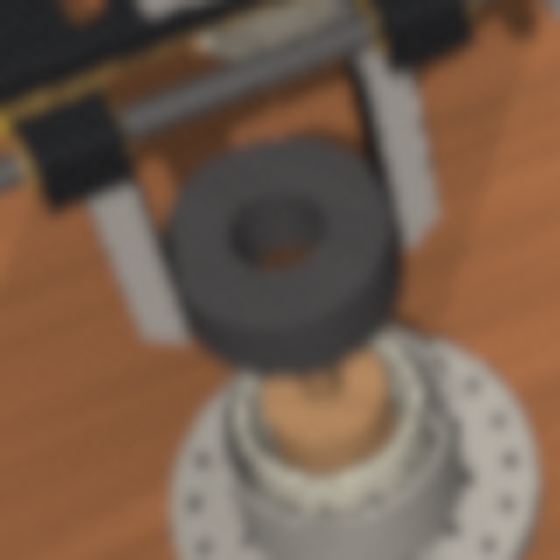

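The weight is level, with its hole at (209,219) over the stem axis. I lower it slowly.

```bash
python3 -m creep '[[-1,[0,0,0.5],0],[-1,[0,0,1],0],[-1,[0,0,1.5],0],[-1,[0,0,2],0],[-1,[0,0,2.5],0],[-1,[0,0,2.5],0]]'
python3 -m creep '[[-1,[0,0,0.5],0],[-1,[0,0,1],0],[-1,[0,0,1.5],0],[-1,[0,0,2],0],[-1,[0,0,2.4],0],[-1,[0,0,2.7],0],[-1,[0,0,2.9],0],[-1,[0,0,2.9],0],[-1,[0,0,2.9],0]]'
```

```text
clock: 30.2
eef_pos: [530.3, -160.5, 116.3]
eef_rot: [-3.141, 0.001, -0.0]
wrist_force: [0.8, -0.0, -5.1]
finger_gap: 57.7
finger_force: 45.0
clock: 31.1
eef_pos: [530.7, -160.6, 88.3]
eef_rot: [3.142, -0.0, -0.0]
wrist_force: [0.6, 0.2, -5.6]
finger_gap: 58.2
finger_force: 45.0
```

```bash
python3 -m creep '[[-1,[0,0,0.08],0],[-1,[0,0,0.13],0],[-1,[0,0,0.16],0],[-1,[0,0,0.16],0],[-1,[0,0,0.16],0]]'
```

```text
clock: 31.6
eef_pos: [530.6, -160.6, 86.6]
eef_rot: [-3.142, -0.0, -0.0]
wrist_force: [0.1, -0.6, -5.4]
finger_gap: 57.8
finger_force: 45.0
```

```bash
python3 -m creep '[[-1,[0,0,0.04],0],[-1,[0,0,0.08],0],[-1,[0,0,0.08],0],[-1,[0,0,0.08],0]]'
```

```text
clock: 32.0
eef_pos: [530.9, -160.7, 86.5]
eef_rot: [3.141, -0.001, -0.0]
wrist_force: [-2.5, 1.4, 4.5]
finger_gap: 58.5
finger_force: 45.0
```

Contact made: the weight's load is now off the wrist. I release and retreat.

```bash
python3 -m creep '[[-1,[0,0,-0.03],0],[0.4,[0,0,-0.03],0],[0.6,[0,0,-0.03],0],[0.6,[0,0,-0.03],0],[0.6,[0,0,-0.03],0],[0.6,[0,0,-0.03],0],[0.6,[0,0,-0.03],0],[0.6,[0,0,-3],0],[0.6,[0,0,-7],0],[1,[0,0,-11],0],[1,[0,0,-13],0],[1,[0,0,-13],0]]'
python3 -m creep '[[1,[-1,4,0],0],[1,[-2,9,0],0],[1,[-3,14,0],0],[1,[-4,18,0],0],[1,[-4,18,0],0],[1,[-4,18,0],0]]'
python3 - <<'E'
from loc import *
imgs={n:manip.camera(n)[:,:,::-1].copy() for n in("scene","top")}
L=[]
for n in imgs:
    x,v=proj(n,[530,-160,70])[0];L.append(cv2.resize(imgs[n][int(v)-40:int(v)+40,int(x)-40:int(x)+40],(400,400),interpolation=cv2.INTER_CUBIC))
    print(n,int(x)-40,int(v)-40,proj(n,[[530.5,-160.5,111],[530.5,-160.5,94]]))
cv2.imwrite("pics/c9.png",np.hstack(L))
print(locate(imgs,(662,-12.5),OBJ["spare"],satmax=110))
E
```

```text
clock: 33.2
eef_pos: [531.6, -161.0, 218.9]
eef_rot: [3.14, -0.005, 0.0]
wrist_force: [-1.1, -0.1, -0.0]
finger_gap: 93.0
finger_force: 0.0
clock: 33.8
eef_pos: [490.0, -341.0, 214.2]
eef_rot: [-3.14, 0.002, -0.002]
wrist_force: [-0.0, 0.7, -0.1]
finger_gap: 94.0
finger_force: 0.0
scene 174 201 [[211.52994126 230.1442607 ]
 [212.92605885 234.93469526]]
top 322 139 [[367.06201238 173.53973486]
 [365.24985274 175.92708452]]
{'scene+top': (array([662.3, -12. ]), np.float64(0.9)), 'scene': (array([661.6, -11. ]), np.float64(0.941)), 'top': (array([662. , -14.2]), np.float64(0.901))}
```

View pics/c9.png

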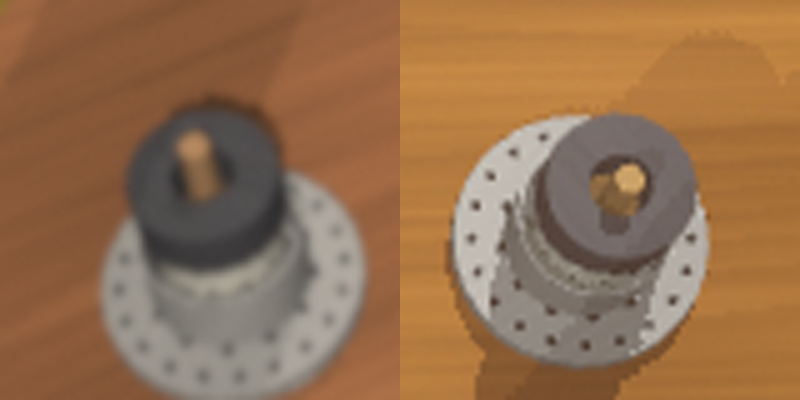

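The weight lies level on the follower with the stem through its hole (stem tip at scene (212.5,228.5)). The stack is centred, the thin weight has not moved and the gripper is clear.

```bash
python3 -m creep '[[1,[0,0,0],0],[1,[0,0,0],0],[1,[0,0,0],0]]'; python3 -c "
from cell import manip
print(manip.sign_off())"
```

```text
clock: 34.2
eef_pos: [490.9, -340.0, 215.8]
eef_rot: [3.142, -0.0, 0.001]
wrist_force: [0.2, -0.2, -1.2]
finger_gap: 94.0
finger_force: 0.0
the job is handed in; nothing more can be done
None
```

The press stack is made up on the round plate: cheese, liner, hoop, follower and thick weight, in that order. The thin weight was left in place, and I handed the job in at about 34 s; no verdict came back, but the last pictures show the stack upright and centred with the gripper clear.

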